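Make up a urine kit and a biopsy kit

ROBOT

A 6-joint arm with a two-finger parallel gripper is mounted at the origin on the work surface. World frame = base frame: x ahead of the robot, y to its left, z up, the work surface at z = 0. Lengths are in m, angles in rad, forces in N, time in s.
With the tool pointing down it reaches from about 0.3 to 0.95 m from the base axis. Payload 3.1 kg.
Tool frame: the origin (TCP) lies on the mounting face of the last link; the fingertips stand 173 mm ahead of it and the grasp point (between the pads) lies 155 mm ahead of it; z points along the fingers, y is the direction in which the jaws open and shut (so a half turn about z gives the same grasp; the last joint's range is limited). The gripper opens to 85 mm and grips with 20 to 120 N. Pads are 22 mm wide; open, the fingers measure 114 mm over their backs; the gripper's body (76 mm by 85 mm) begins 54 mm behind the grasp point. The pads swing forward as they close: fully open they stand 13 mm farther back than shut.
Start: joints at [-1.306, 0.308, 1.634, -0, 1.2, -0.07], TCP at [0.205, -0.59, 0.405] pointing down, gripper open.
Joint ranges: [-3.06, 3.06], [-0.79, 1.96], [0.05, 2.63], [-1.19, 4.34], [0.05, 2.64], [-2.94, 2.94]. Speed limits (rad/s): [2.79, 2.79, 3.14, 3.14, 3.14, 3.14].

INTERFACE

Orientations are given as a unit quaternion [x, y, z, w].
In Python, from cell import read_state, grab_frame, hand_in gives the robot as it stands.
- The arm moves only by the tool drive_tool, never from a script. Its argument "rows" is a list of rows, each a list of 4 numbers: the shift along the world's x, y, z in m, then the turn about the world's z in degrees. A call has exactly 10 rows; each row shifts and turns the commanded pose from where the row before left it; what a row does not reach is not made up. A row lasts 1/10 s, in which the tool goes at most 50 mm and 8.59 degrees, less where a joint would pass 70% of its speed; a pose out of reach is approached as far as the arm can. A call with a gripper value outside its range is refused whole. "claw" is the closure, from -1 (fully open) to 1 (shut), set as the call begins (left out, the last holds). The fingers move at their own pace and stop on an object; "force" is the grip in N (left out, the last holds). Time passes only in rows, so rows that do not move let the fingers close, or fill a call up. It gives the time, the measured TCP pose, the force and the opening at its end, in the units of the state.
- read_state(): the state, without advancing time (a new reading comes with each control period).
- grab_frame(name): name is "scene" or "top" or "wrist"; returns a dict with "img" (480x640x3 uint8, red, green, blue), "fx", "fy", "cx", "cy" (pixels), "cam_to_world" (4x4, takes a point from camera to world coordinates). Camera axes: x right, y down, z forward; pixel columns grow to the right and rows downward; lengths in m; the calibration is good to about 2 mm. A picture is of the moment at which its call begins. There is no depth.
- hand_in(): hands the job in, once; it reports no verdict.
The state is a dict: "t": time; "joint_pos": joint angles; "joint_vel": joint speeds; "tau": joint torques, N m; "tcp_pos": TCP position; "eef_rot": TCP orientation; "contact_force": force on the tool from outside, world axes, zero at the start; "moment": the same for the moment, N m; "width": finger opening in m.
Only numpy, scipy, OpenCV 4.12 (cv2) and the standard library are available. Lean on these libraries where they do the work, as an engineer would, in place of code of your own. Each camera call takes 0.05 s, during which the arm holds its last target.

TASK

Make up the two collection kits from the stock standing on the lab bench, each thing inside its own pocket, on the pocket floor, the containers upright. Urine kit, in the two-pocket tray: the wide pot in the large square pocket and the universal container in the narrow one. Biopsy kit, in the three-pocket tray: the slide mailer flat and lengthwise in the long pocket, the squat jar in the middle pocket and the dropper bottle in the short end pocket; leave the tip box and the amber bottle where they are.

Things in the scene. Friction and masses are not known exactly. Their poses are not given: they have to be found in the camera images.
- pot_mid (a point): wide-mouth collection pot, standing upright: pale plastic, nearly straight-sided body, broad ribbed white screw lid 60 mm across and 16 mm deep, total height 70 mm; the widest of the stock. The point is its centre, 35 mm above its base; z up.
- universal_mid (a point): universal container, standing upright: a slim pale plastic tube, body 28 mm across with a white screw cap 30 mm across and 18 mm deep, total height 88 mm; the tallest and slimmest of the stock, its cap as wide as the body. The point is its centre, 44 mm above its base; z up.
- mailer_mid (a point): slide mailer: flat closed pale plastic box lying on its side, 84 mm long (own x), 30 mm wide (own y), 26 mm high, with a white snap cap at one end (+x); either way round will do in the tray. The point is its centre, 13 mm above its underside; z up.
- jar_mid (a point): squat specimen jar, standing upright: pale plastic body 42 mm across, white ribbed screw lid 45 mm across and 14 mm deep, total height 52 mm. The point is its centre, 26 mm above its base; z up.
- dropper_mid (a point): dropper bottle, standing upright: pale plastic body 34 mm across and straight up to 52 mm, then a sloping shoulder and a thin tapering white nozzle cap, total height 85 mm; grip it by the straight body. The point is its centre, 42.5 mm above its base; z up.
- tray2: two-pocket kit tray, grey plastic, fixed to the bench, 139 mm long (own x) by 86 mm wide (own y), 16 mm high over all: floor 3 mm, walls 3 mm thick. Origin under its middle. Large square pocket 80 x 80 mm inside, centre at x = -26.5 mm, y = 0; narrow pocket 50 mm (x) by 80 mm (y) inside, centre at x = +41.5 mm, y = 0.
- tray3: three-pocket kit tray, grey plastic, fixed to the bench, 236 mm long (own x) by 70 mm wide (own y), 16 mm high over all: floor 3 mm, walls 3 mm thick. Origin under its middle. In a row along x, each 64 mm wide inside: long pocket 104 mm long, centre x = -63 mm (its two side walls have cut-outs 54 mm long down to the floor, for the fingers, centred at x = -63 mm); middle pocket 66 mm long, centre x = +25 mm; short end pocket 54 mm long, centre x = +88 mm; all at y = 0.
- tipbox: bystander: pale blue box of pipette tips, 82 x 120 x 58 mm, on the far side of the bench; origin under its middle.
- reagent: bystander: amber bottle with white cap, 68 mm across, 140 mm high, on the far side of the bench; origin under its middle.
Not all that is in view belongs to the job. Leave any black or brown look-alike of the part that bears dropper_mid alone.

How it is judged:
At the end, for the whole second after the job is handed in: Each thing inside its own pocket: centre within 11 mm of the pocket centre along the tray; across it 11 mm (pot, jar), 16 (dropper bottle), 18 (mailer), 26 (universal); height within 5 mm of seated; upright (mailer flat) within 7 deg; mailer within 20 deg of lengthwise; released, at rest (x of pot_mid in the frame of tray2 between -0.038 and -0.015 m and y of pot_mid in the frame of tray2 between -0.0115 and 0.0115 m and z of pot_mid in the frame of tray2 between 0.033 and 0.043 m and angle between each of pot_mid, universal_mid, mailer_mid, jar_mid, dropper_mid's own z axis and vertical below 0.12 rad and linear speed of each of pot, universal, mailer, jar, dropper below 0.02 m/s and x of universal_mid in the frame of tray2 between 0.03 and 0.053 m and y of universal_mid in the frame of tray2 between -0.0265 and 0.0265 m and z of universal_mid in the frame of tray2 between 0.042 and 0.052 m and x of mailer_mid in the frame of tray3 between -0.0745 and -0.0515 m and y of mailer_mid in the frame of tray3 between -0.0185 and 0.0185 m and z of mailer_mid in the frame of tray3 between 0.011 and 0.021 m and x of jar_mid in the frame of tray3 between 0.013 and 0.037 m and y of jar_mid in the frame of tray3 between -0.011 and 0.011 m and z of jar_mid in the frame of tray3 between 0.024 and 0.034 m and x of dropper_mid in the frame of tray3 between 0.0765 and 0.0995 m and y of dropper_mid in the frame of tray3 between -0.0165 and 0.0165 m and z of dropper_mid in the frame of tray3 between 0.0405 and 0.0505 m and angle between the x axis of mailer_mid and the x axis of tray3, either way round below 0.35 rad); the robot touches nothing.
It fails at once if the tip box or the amber bottle was moved by more than 20 mm or tipped (distance of any of tipbox, reagent from where it was at the start of the episode above 0.02 m or angle between any of tipbox, reagent's own z axis and vertical above 0.3 rad).
It also fails if it takes over 128 s, if anything falls off the work surface, if the arm or the gripper's body presses on something with over 40 N, if the wrist force passes 120 N, or if a joint passes its speed limit or range.

## Working session

There is one attempt and no reset: what is moved stays moved. The work goes in short steps, Python scripts to look and compute and a tool call to move; the robot and the scene stay as the last step left them, time stands still between calls to the robot, and variables do not carry over. Pictures are saved under pics/ and viewed, and the job is handed in when it is done.

Besides the shell and the picture viewer there is one more tool, called as a command line: name --pt "numbers of a row" for each row, then --argument value for the rest. drive_tool: Moves the arm, as the interface text tells. Its arguments: {"type":"object","properties":{"rows":{"type":"array","items":{"type":"array","items":{"type":"number"}}},"claw":{"type":"number"},"force":{"type":"number"}},"required":["rows"]}

```bash
mkdir -p pics; cat > h.py <<'E'
import numpy as np,cv2
from cell import read_state,grab_frame,hand_in
def save(n,f): cv2.imwrite('pics/'+n,cv2.cvtColor(f['img'],cv2.COLOR_RGB2BGR))
def ray(f,u,v,z):
    M=np.array(f['cam_to_world']);d=M[:3,:3]@np.array([(u-f['cx'])/f['fx'],(v-f['cy'])/f['fy'],1]);o=M[:3,3]
    return o+d*(z-o[2])/d[2]
def proj(f,p):
    M=np.linalg.inv(np.array(f['cam_to_world']));q=M[:3,:3]@np.array(p)+M[:3,3]
    return np.array([f['fx']*q[0]/q[2]+f['cx'],f['fy']*q[1]/q[2]+f['cy']])
E
python3 - <<'E'
from h import *
import pickle
for n in ['top','scene','wrist']:
    f=grab_frame(n);save(n+'0.png',f);pickle.dump(f,open(n+'0.pkl','wb'))
    print(n,f['fx'],np.round(f['cam_to_world'],3).tolist())
print(read_state())
E
```

```text
top 546.0293537988348 [[-0.003, -0.981, 0.192, 0.413], [-1.0, 0.007, 0.019, -0.007], [-0.02, -0.192, -0.981, 1.079], [0.0, 0.0, 0.0, 1.0]]
scene 593.55654776526 [[-0.511, 0.706, -0.491, 1.177], [0.86, 0.408, -0.307, 0.339], [-0.017, -0.579, -0.815, 0.981], [0.0, 0.0, 0.0, 1.0]]
wrist 337.48812011569817 [[0.328, -0.899, -0.289, 0.28], [-0.945, -0.313, -0.098, -0.564], [-0.003, 0.305, -0.952, 0.372], [0.0, 0.0, 0.0, 1.0]]
{'t': 0.15, 'joint_pos': array([-1.30570751e+00,  3.08808016e-01,  1.63484932e+00, -1.20346838e-06,
        1.19970917e+00, -6.96997440e-02]), 'joint_vel': array([ 0.00061281, -0.00258987, -0.00376616, -0.00170105,  0.00205553,
        0.00145977]), 'tau': array([ 9.93377284e-05, -4.15803730e+01, -2.77146345e+01, -1.03925729e-04,
        6.03807246e-03, -1.15006193e-05]), 'tcp_pos': array([ 0.2052467, -0.5900015,  0.4037301]), 'eef_rot': array([ 9.86021838e-01,  1.66613771e-01, -8.70681691e-05, -8.82644214e-04]), 'contact_force': array([-0.25447397, -0.84660461,  0.26050275]), 'moment': array([-0.03919433,  0.01792629, -0.03070458]), 'width': 0.08501541837846843}
```

View pics/top0.png

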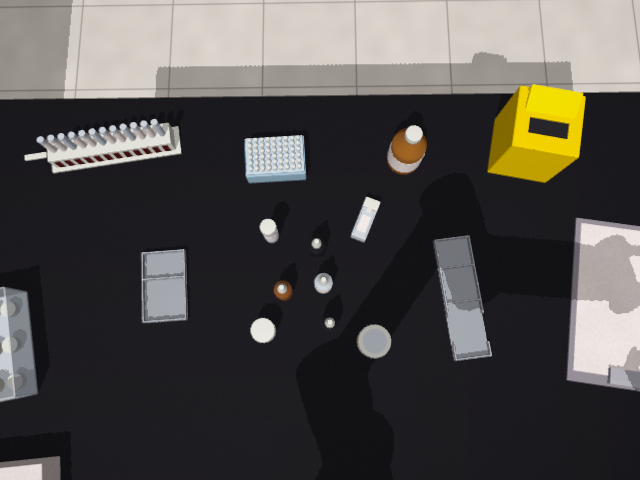

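View pics/scene0.png

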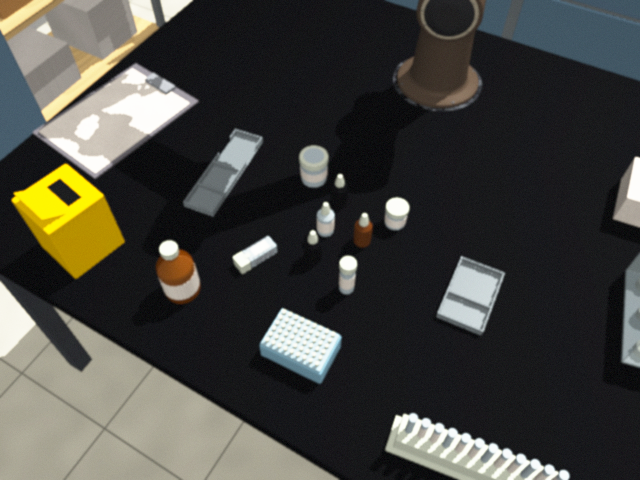

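```bash
python3 - <<'E'
import cv2
i=cv2.imread('pics/top0.png')
cv2.imwrite('pics/z1.png',cv2.convertScaleAbs(cv2.resize(i[190:370,230:410],(720,720),interpolation=cv2.INTER_CUBIC)[:600*2],alpha=1.5,beta=30)[:720])
a=cv2.resize(i[225:370,420:500],(400,725),interpolation=cv2.INTER_CUBIC)[:,:]
b=cv2.resize(i[235:335,125:205],(400,500),interpolation=cv2.INTER_CUBIC)
import numpy as np
c=np.zeros((725,800,3),np.uint8);c[:,:400]=a;c[:500,400:]=b
cv2.imwrite('pics/z2.png',cv2.convertScaleAbs(c,alpha=1.5,beta=30))
E
```

```text
(no output)
```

View pics/z1.png

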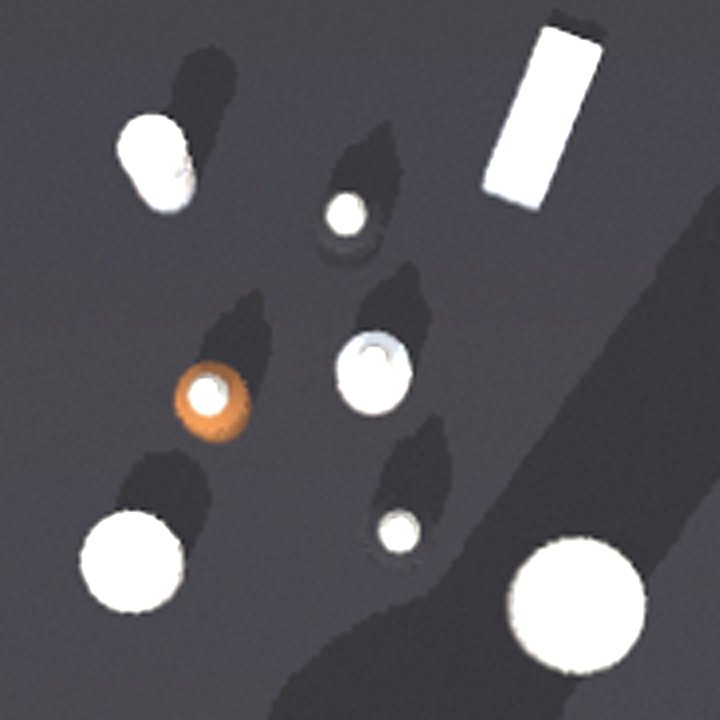

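View pics/z2.png

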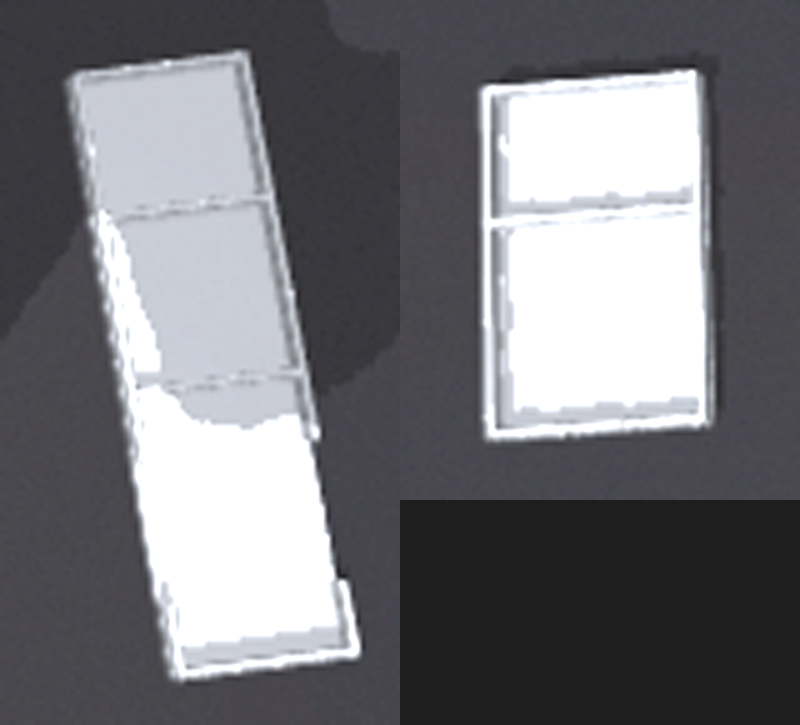

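```bash
cat > m.py <<'E'
from h import *
import pickle
f=pickle.load(open('top0.pkl','rb'));s=pickle.load(open('scene0.pkl','rb'))
def z1(u,v,z): return ray(f,230+u/4-.375,190+v/4-.375,z)
P={'pot':z1(577,605,.07),'jar':z1(132,562,.052),'uni':z1(152,148,.088),'drop':z1(374,372,.045)}
for k in P: print(k,P[k].round(4))
m=[z1(u,v,.026) for u,v in [(545,25),(603,45),(538,210),(483,188)]]
m=np.array(m);print('mailer',m.round(3).tolist(),m.mean(0).round(4))
print(np.linalg.norm(m[0]-m[3]),np.linalg.norm(m[1]-m[0]),np.degrees(np.arctan2(*(m[0]-m[3])[1::-1])))
def tr(c,ox,oy):
    return np.array([ray(f,ox+u/5-.4,oy+v/5-.4,.016) for u,v in c])
t3=tr([(68,75),(245,52),(358,655),(175,678)],420,225)
t2=tr([(82,88),(297,72),(313,425),(90,437)],125,235)
for n,t in(('t3',t3),('t2',t2)):
    ax=(t[0]+t[1]-t[2]-t[3])/2;print(n,t.mean(0).round(4),np.linalg.norm(ax),np.linalg.norm(t[0]-t[1]),np.degrees(np.arctan2(ax[1],ax[0])))
for b in [(345,215),(398,531),(208,395)]: print('blk',z1(*b,.083).round(3))
im=s['img'].copy()
zz={'pot':.07,'jar':.052,'uni':.088,'drop':.085}
for k in P:
    for z in (0,zz[k]):
        p=proj(s,[*P[k][:2],z]);cv2.circle(im,tuple(int(round(x)) for x in p),2,(255,0,0),-1)
for t in (t3,t2,m):
    for q in t:
        p=proj(s,q);cv2.circle(im,tuple(int(round(x)) for x in p),1,(0,255,0),-1)
cv2.imwrite('pics/chk.png',cv2.resize(im[120:340,170:520],(800,503),interpolation=cv2.INTER_CUBIC)[:,:,::-1])
E
python3 m.py
```

```text
pot [ 0.4303 -0.1041  0.07  ]
jar [0.451  0.1004 0.052 ]
uni [0.6403 0.0899 0.088 ]
drop [ 0.5401 -0.013   0.045 ]
mailer [[0.716, -0.1, 0.026], [0.705, -0.128, 0.026], [0.622, -0.094, 0.026], [0.633, -0.067, 0.026]] [ 0.6691 -0.0974  0.026 ]
0.08892375661096302 0.03046385473489246 -21.3152266614177
t3 [ 0.5157 -0.2812  0.016 ] 0.23543590919008034 0.07071483720161668 7.133018091558587
t2 [0.5401 0.3001 0.016 ] 0.13902176121711202 0.08592057516983516 4.734428333856861
blk [0.609 0.    0.083]
blk [ 0.463 -0.023  0.083]
blk [0.525 0.063 0.083]
```

View pics/chk.png

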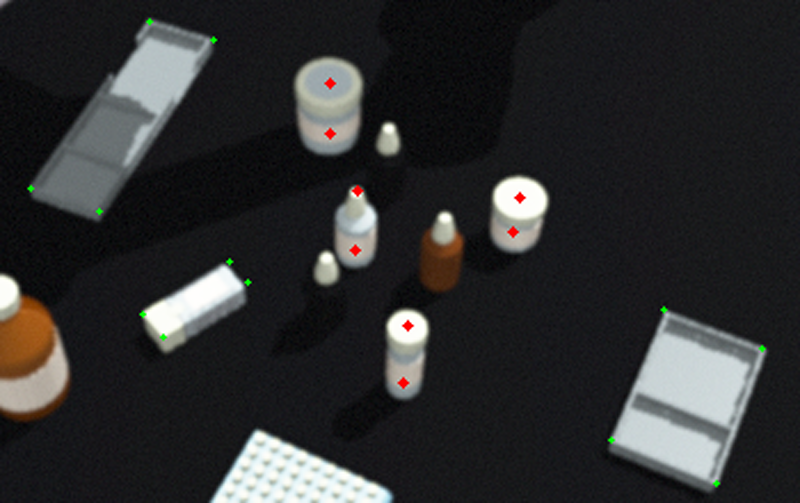

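drive_tool --pt "0.033 0.035 0 -4" --pt "0.033 0.035 0 -4" --pt "0.033 0.035 0 -4" --pt "0.033 0.035 0 -4" --pt "0.033 0.035 0 -4" --pt "0.033 0.035 0 -4" --pt "0.033 0.035 0 -4" --pt "0.033 0.035 0 -4" --pt "0.033 0.035 0 -4" --pt "0.033 0.035 0 -4" --claw -1 --force 40

```text
t: 1.15
tcp_pos: [0.5363, -0.2386, 0.4044]
eef_rot: [0.983, -0.182, -0.0, 0.0]
contact_force: [-0.9, -0.3, -0.6]
width: 0.0851
```

drive_tool --pt "0.034 0.035 0 0" --pt "0.034 0.035 0 0" --pt "0.034 0.035 0 0" --pt "0.034 0.036 0 0" --pt "0 0 -0.03 0" --pt "0 0 -0.03 0" --pt "0 0 -0.03 0" --pt "0 0 -0.03 0" --pt "0 0 0 0" --pt "0 0 0 0"

```text
t: 2.15
tcp_pos: [0.6711, -0.0993, 0.284]
eef_rot: [0.984, -0.181, -0.001, -0.0]
contact_force: [0.6, -0.5, 0.9]
width: 0.0854
```

```bash
python3 - <<'E'
from h import *
import pickle
f=grab_frame('wrist');save('w1.png',f)
s=read_state();print(s['tcp_pos'],s['eef_rot'],s['contact_force'],s['joint_pos'],s['t'])
g=grab_frame('top');save('t1.png',g)
E
```

```text
[ 0.67188712 -0.09952171  0.28577768] [ 9.83533090e-01 -1.80726549e-01  7.58102508e-04  2.48803128e-05] [0.19515777 0.8333633  1.59540119] [-2.11140436e-01  5.30319954e-01  1.57669235e+00 -5.99152272e-06
  1.03306334e+00  1.72310929e+00] 2.2
```

View pics/w1.png

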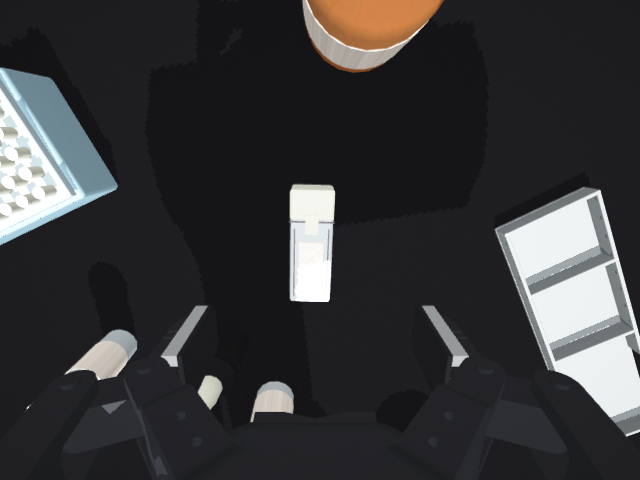

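drive_tool --pt "0 0 -0.03 0" --pt "0 0 -0.03 0" --pt "0 0 -0.03 0" --pt "0 0 -0.015 0" --pt "0 0 -0.003 0" --pt "0 0 0 0" --pt "0 0 0 0" --pt "0 0 0 0" --pt "0 0 0 0" --pt "0 0 0 0"

```text
t: 3.25
tcp_pos: [0.6717, -0.0994, 0.1775]
eef_rot: [0.984, -0.181, 0.001, 0.0]
contact_force: [0.6, -0.1, 0.5]
width: 0.0853
```

drive_tool --pt "0 0 0 0" --pt "0 0 0 0" --pt "0 0 0 0" --pt "0 0 0 0" --pt "0 0 0 0" --pt "0 0 0 0" --pt "0 0 0 0" --pt "0 0 0 0" --pt "0 0 0 0" --pt "0 0 0 0" --claw 1 --force 40

```text
t: 4.25
tcp_pos: [0.6715, -0.0994, 0.1768]
eef_rot: [0.984, -0.181, 0.0, 0.0]
contact_force: [0.5, -0.1, 0.5]
width: 0.0294
```

drive_tool --pt "0 0 0.01 0" --pt "0 0 0.02 0" --pt "0 0 0.03 0" --pt "0 0 0.03 0" --pt "0 0 0.03 0" --pt "0 0 0 0" --pt "0 0 0 0" --pt "0 0 0 0" --pt "0 0 0 0" --pt "0 0 0 0"

```text
t: 5.25
tcp_pos: [0.6707, -0.0992, 0.2948]
eef_rot: [0.984, -0.181, -0.002, -0.0]
contact_force: [0.0, -0.2, -0.3]
width: 0.0294
```

```bash
python3 - <<'E'
from h import *
f=grab_frame('wrist');save('w2.png',f)
s=read_state();print(s['tcp_pos'],s['contact_force'],s['t'])
E
```

```text
[ 0.67081942 -0.09921812  0.29506191] [-0.31362947 -0.40639687  0.12056731] 5.3
```

View pics/w2.png

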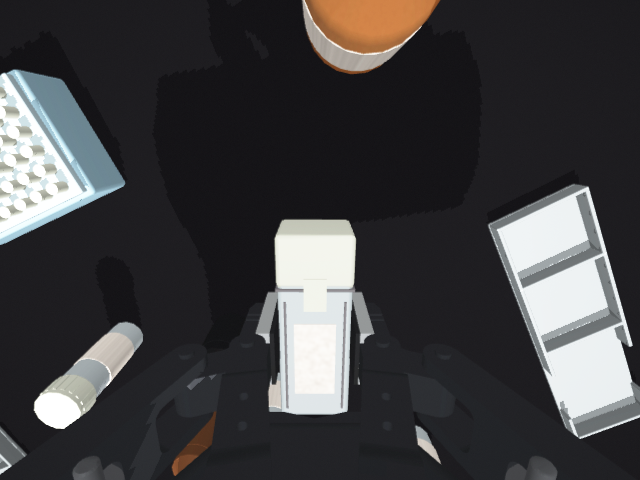

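drive_tool --pt "-0.0272 -0.0237 0 3.6" --pt "-0.0272 -0.0237 0 3.6" --pt "-0.0272 -0.0237 0 3.6" --pt "-0.0272 -0.0237 0 3.6" --pt "-0.0272 -0.0237 0 3.5" --pt "-0.0272 -0.0237 0 3.5" --pt "-0.0272 -0.0237 0 3.5" --pt "-0.0272 -0.0237 0 3.5" --pt "0 0 0 0" --pt "0 0 0 0"

```text
t: 6.3
tcp_pos: [0.4532, -0.2894, 0.2965]
eef_rot: [0.998, 0.065, 0.0, -0.0]
contact_force: [0.6, -0.2, 0.4]
width: 0.0293
```

drive_tool --pt "0 0 -0.02 0" --pt "0 0 -0.02 0" --pt "0 0 -0.02 0" --pt "0 0 -0.015 0" --pt "0 0 -0.005 0" --pt "0 0 0 0" --pt "0 0 0 0" --pt "0 0 0 0" --pt "0 0 0 0" --pt "0 0 0 0"

```text
t: 7.3
tcp_pos: [0.454, -0.2891, 0.2174]
eef_rot: [0.998, 0.066, 0.001, 0.0]
contact_force: [-0.4, -0.7, -1.0]
width: 0.0292
```

```bash
python3 - <<'E'
from h import *
f=grab_frame('wrist');save('w3.png',f)
s=read_state();print(s['tcp_pos'],s['contact_force'],s['t'])
E
```

```text
[ 0.45386637 -0.28906991  0.21720727] [-0.81072171  0.14329745 -0.33692765] 7.35
```

View pics/w3.png

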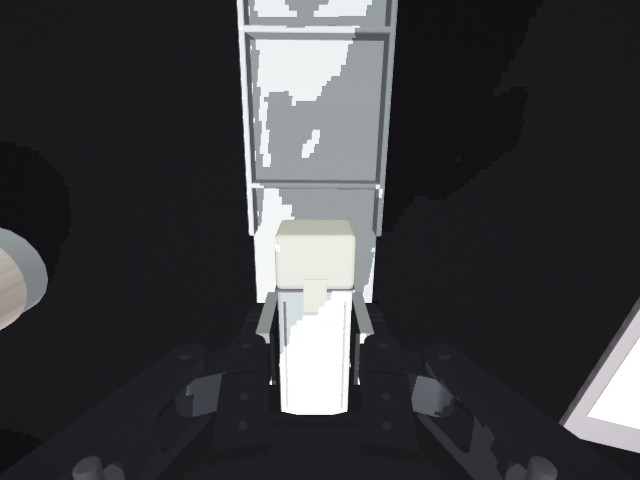

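drive_tool --pt "0 0 -0.015 0" --pt "0 0 -0.01 0" --pt "0 0 -0.005 0" --pt "0 0 -0.003 0" --pt "0 0 -0.003 0" --pt "0 0 0 0" --pt "0 0 0 0" --pt "0 0 0 0" --pt "0 0 0 0" --pt "0 0 0 0"

```text
t: 8.35
tcp_pos: [0.4538, -0.289, 0.1809]
eef_rot: [0.998, 0.066, 0.0, 0.0]
contact_force: [-0.2, 0.4, -0.8]
width: 0.0293
```

drive_tool --pt "0 0 0 0" --pt "0 0 0 0" --pt "0 0 0 0" --pt "0 0 0 0" --pt "0 0 0 0" --pt "0 0 0 0" --pt "0 0 0.02 0" --pt "0 0 0.03 0" --pt "0 0 0.03 0" --pt "0 0 0.03 0" --claw -0.1

```text
t: 9.35
tcp_pos: [0.4535, -0.2888, 0.2915]
eef_rot: [0.998, 0.066, -0.0, -0.0]
contact_force: [0.9, -0.4, 0.5]
width: 0.0469
```

drive_tool --pt "0 0.0389 0 0" --pt "0 0.0389 0 0" --pt "0 0.0389 0 0" --pt "0 0.0389 0 0" --pt "0 0.0389 0 0" --pt "0 0.0389 0 0" --pt "0 0.0389 0 0" --pt "0 0.0389 0 0" --pt "0 0.0389 0 0" --pt "-0.0025 0.0389 0 0" --claw -1

```text
t: 10.35
tcp_pos: [0.4512, 0.1017, 0.2909]
eef_rot: [0.998, 0.066, 0.001, -0.0]
contact_force: [0.4, 0.3, -0.5]
width: 0.0859
```

```bash
python3 - <<'E'
from h import *
f=grab_frame('wrist');save('w4.png',f)
s=read_state();print(s['tcp_pos'],s['contact_force'],s['t'],s['width'])
print(proj(f,[.451,.1004,.052]))
t=grab_frame('top');save('t4.png',t)
E
```

```text
[0.45062084 0.10564044 0.2910239 ] [-0.53630339  3.44797063  0.03582971] 10.4 0.08513331893465675
[316.70478432 261.87088835]
```

View pics/w4.png

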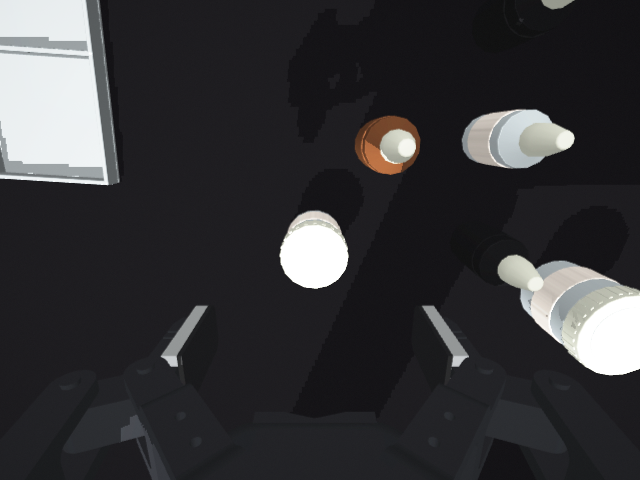

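View pics/t4.png

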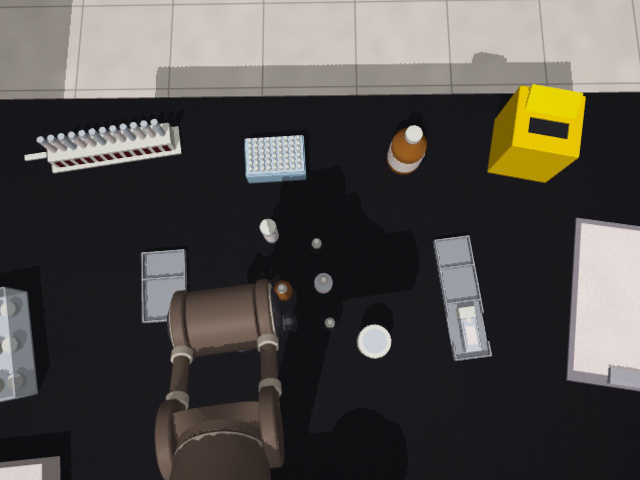

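drive_tool --pt "0 0 0 0" --pt "0 0 0 0" --pt "0 0 -0.02 0" --pt "0 0 -0.02 0" --pt "0 0 -0.02 0" --pt "0 0 -0.02 0" --pt "0 0 -0.012 0" --pt "0 0 -0.004 0" --pt "0 0 0 0" --pt "0 0 0 0"

```text
t: 11.45
tcp_pos: [0.4518, 0.0998, 0.1953]
eef_rot: [0.998, 0.066, 0.001, -0.0]
contact_force: [0.0, 0.1, -0.6]
width: 0.0855
```

drive_tool --pt "0 0 0 0" --pt "0 0 0 0" --pt "0 0 0 0" --pt "0 0 0 0" --pt "0 0 0 0" --pt "0 0 0 0" --pt "0 0 0 0" --pt "0 0 0 0" --pt "0 0 0 0" --pt "0 0 0 0" --claw 1

```text
t: 12.45
tcp_pos: [0.4516, 0.1002, 0.1955]
eef_rot: [0.998, 0.066, 0.0, -0.0]
contact_force: [-1.0, 1.0, 6.1]
width: 0.0437
```

drive_tool --pt "0 0 0.01 0" --pt "0 0 0.02 0" --pt "0 0 0.03 0" --pt "0 0 0.03 0" --pt "0 0 0.03 0" --pt "0 0 0.02 0" --pt "0 0 0 0" --pt "0 0 0 0" --pt "0 0 0 0" --pt "0 0 0 0"

```text
t: 13.45
tcp_pos: [0.4504, 0.1, 0.333]
eef_rot: [0.998, 0.066, -0.002, 0.0]
contact_force: [-0.2, 0.4, -1.1]
width: 0.044
```

```bash
python3 - <<'E'
from h import *
f=grab_frame('wrist');save('w5.png',f)
s=read_state();print(s['tcp_pos'],s['contact_force'],s['t'],s['width'])
E
```

```text
[0.4505966  0.09999333 0.3331462 ] [ 0.21957756 -0.84608066 -0.80906949] 13.5 0.04380143601203465
```

View pics/w5.png

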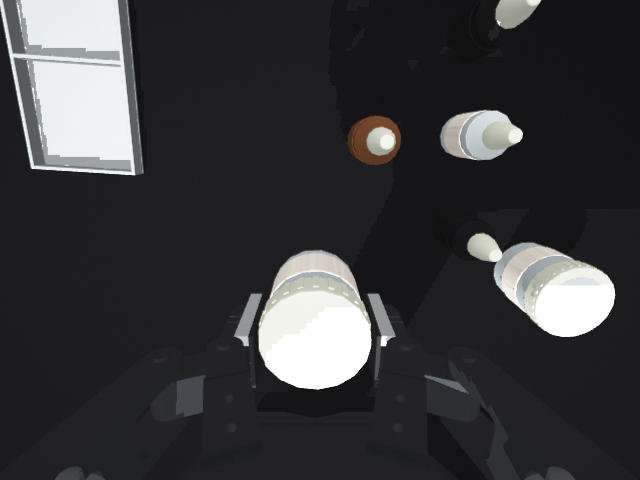

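drive_tool --pt "0.009 -0.0378 0 0" --pt "0.009 -0.0378 0 0" --pt "0.009 -0.0378 0 0" --pt "0.009 -0.0378 0 0" --pt "0.009 -0.0378 0 0" --pt "0.009 -0.0378 0 0" --pt "0.009 -0.0378 0 0" --pt "0.009 -0.0378 0 0" --pt "0.009 -0.0378 0 0" --pt "0.0085 -0.0378 0 0"

```text
t: 14.5
tcp_pos: [0.5407, -0.2794, 0.3332]
eef_rot: [0.998, 0.066, -0.001, -0.001]
contact_force: [1.2, 0.2, -0.5]
width: 0.0439
```

drive_tool --pt "0 0 0 0" --pt "0 0 -0.02 0" --pt "0 0 -0.03 0" --pt "0 0 -0.02 0" --pt "0 0 -0.02 0" --pt "0 0 0 0" --pt "0 0 0 0" --pt "0 0 0 0" --pt "0 0 0 0" --pt "0 0 0 0"

```text
t: 15.5
tcp_pos: [0.5412, -0.2781, 0.246]
eef_rot: [0.998, 0.066, 0.001, 0.001]
contact_force: [0.3, -0.1, -1.1]
width: 0.0438
```

```bash
python3 - <<'E'
from h import *
f=grab_frame('wrist');save('w6.png',f)
s=read_state();print(s['tcp_pos'],s['contact_force'],s['t'],s['width'])
E
```

```text
[ 0.5410902  -0.27811904  0.24575192] [ 0.25125464  0.96757153 -0.57467129] 15.55 0.0431317446452173
```

View pics/w6.png

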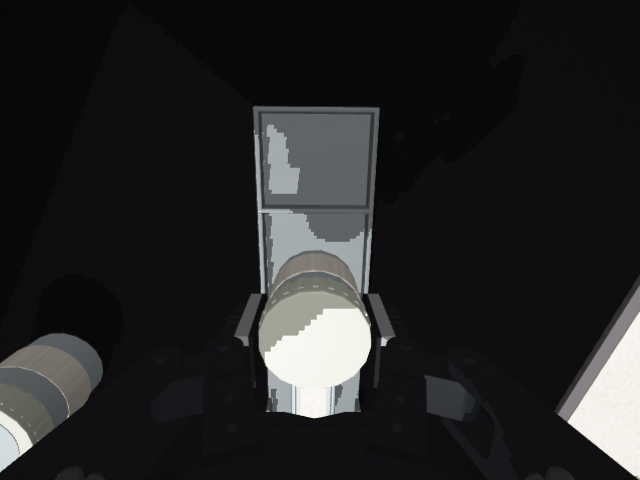

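drive_tool --pt "0 0 -0.015 0" --pt "0 0 -0.015 0" --pt "0 0 -0.008 0" --pt "0 0 -0.005 0" --pt "0 0 -0.003 0" --pt "0 0 0 0" --pt "0 0 0 0" --pt "0 0 0 0" --pt "0 0 0 0" --pt "0 0 0 0"

```text
t: 16.55
tcp_pos: [0.5407, -0.2779, 0.1986]
eef_rot: [0.998, 0.066, 0.0, 0.0]
contact_force: [0.4, 1.4, -0.7]
width: 0.0438
```

drive_tool --pt "0 0 0 0" --pt "0 0 0 0" --pt "0 0 0 0" --pt "0 0 0 0" --pt "0 0 0 0" --pt "0 0 0 0" --pt "0 0 0.02 0" --pt "0 0 0.03 0" --pt "0 0 0.04 0" --pt "0 0 0.04 0" --claw -0.5

```text
t: 17.55
tcp_pos: [0.5404, -0.2777, 0.3293]
eef_rot: [0.998, 0.066, -0.001, -0.0]
contact_force: [1.1, -0.7, 1.0]
width: 0.0643
```

drive_tool --pt "0 0.033 0 6" --pt "0 0.033 0 6" --pt "0 0.033 0 6" --pt "0 0.033 0 6" --pt "0 0.033 0 6" --pt "0 0.033 0 6" --pt "0 0.033 0 6" --pt "0 0.034 0 6" --pt "0 0 0 0" --pt "0 0 0 0"

```text
t: 18.55
tcp_pos: [0.5407, -0.0124, 0.3287]
eef_rot: [0.884, 0.467, -0.0, 0.0]
contact_force: [0.7, 0.2, 0.4]
width: 0.0642
```

```bash
python3 - <<'E'
from h import *
f=grab_frame('wrist');save('w7.png',f)
s=read_state();print(s['tcp_pos'],s['contact_force'],s['t'],s['width'])
for z in (0,.045,.085): print(proj(f,[.540,-.013,z]))
E
```

```text
[ 0.54076784 -0.01308433  0.32875308] [ 0.38410672 -0.24434122 -0.54396221] 18.6 0.06404334946236287
[313.86760033 226.88395438]
[313.78750759 241.7690371 ]
[313.69085044 259.73258188]
```

View pics/w7.png

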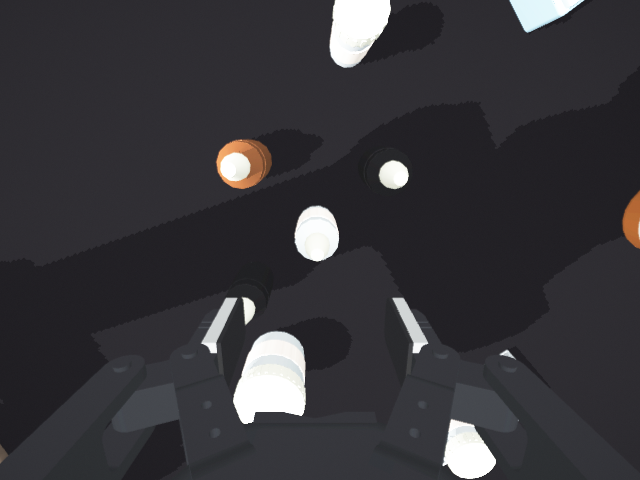

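```bash
python3 - <<'E'
from h import *
i=cv2.imread('pics/w7.png')[180:330,210:430]
cv2.imwrite('pics/w7z.png',cv2.convertScaleAbs(cv2.resize(i,None,fx=3.6,fy=3.6,interpolation=cv2.INTER_CUBIC),alpha=.75))
E
```

```text
(no output)
```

View pics/w7z.png

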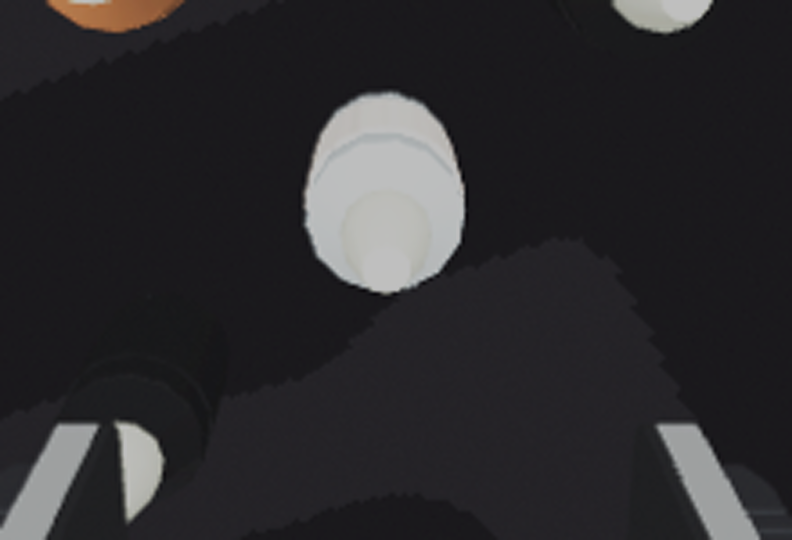

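```bash
python3 - <<'E'
from h import *
f=grab_frame('top');save('t7.png',f)
i=cv2.imread('pics/t7.png')
cv2.imwrite('pics/t7z.png',cv2.convertScaleAbs(cv2.resize(i[225:370,420:500],(330*1,598),interpolation=cv2.INTER_CUBIC),alpha=1.0))
th=np.radians(7.13);R=np.array([[np.cos(th),-np.sin(th)],[np.sin(th),np.cos(th)]])
c=R@[.025,0]+[.5157,-.2812]
print((proj(f,[*c,.055])-[420,225])*4.125)
E
```

```text
[183.79672579 231.112063  ]
```

View pics/t7z.png

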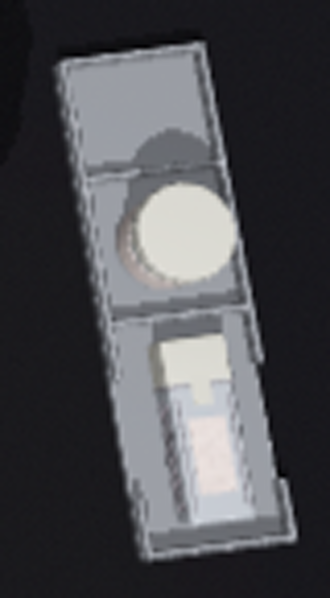

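drive_tool --pt "0 0 -0.03 0" --pt "0 0 -0.03 0" --pt "0 0 -0.03 0" --pt "0 0 -0.025 0" --pt "0 0 -0.015 0" --pt "0 0 -0.006 0" --pt "0 0 -0.002 0" --pt "0 0 0 0" --pt "0 0 0 0" --pt "0 0 0 0"

```text
t: 19.65
tcp_pos: [0.5414, -0.0129, 0.1919]
eef_rot: [0.885, 0.466, 0.001, 0.001]
contact_force: [0.1, 0.5, 0.8]
width: 0.064
```

drive_tool --pt "0 0 0 0" --pt "0 0 0 0" --pt "0 0 0 0" --pt "0 0 0 0" --pt "0 0 0 0" --pt "0 0 0 0" --pt "0 0 0 0" --pt "0 0 0 0" --pt "0 0 0 0" --pt "0 0 0 0" --claw 1

```text
t: 20.65
tcp_pos: [0.5412, -0.0129, 0.1913]
eef_rot: [0.885, 0.466, 0.0, 0.0]
contact_force: [-0.5, 0.6, 5.9]
width: 0.033
```

drive_tool --pt "0 0 0.01 0" --pt "0 0 0.02 0" --pt "0 0 0.03 0" --pt "0 0 0.03 0" --pt "0 0 0.03 0" --pt "0 0 0.03 0" --pt "0 0 0 0" --pt "0 0 0 0" --pt "0 0 0 0" --pt "0 0 0 0"

```text
t: 21.65
tcp_pos: [0.5399, -0.0128, 0.3388]
eef_rot: [0.885, 0.466, -0.002, -0.001]
contact_force: [-1.0, 0.6, -0.2]
width: 0.0329
```

```bash
python3 - <<'E'
from h import *
f=grab_frame('wrist');save('w8.png',f)
s=read_state();print(s['tcp_pos'],s['contact_force'],s['t'],s['width'])
E
```

```text
[ 0.5399942  -0.01285715  0.33889879] [-0.6171422  -0.52789507 -0.65674744] 21.7 0.03310999195922552
```

View pics/w8.png

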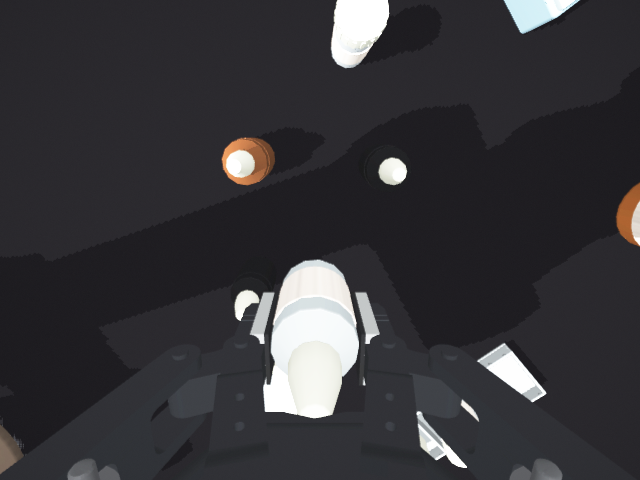

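drive_tool --pt "0.00625 -0.0257 0 -4.8" --pt "0.00625 -0.0257 0 -4.8" --pt "0.00625 -0.0257 0 -4.8" --pt "0.00625 -0.0257 0 -4.8" --pt "0.00625 -0.0257 0 -4.8" --pt "0.00625 -0.0257 0 -4.8" --pt "0.00625 -0.0257 0 -4.8" --pt "0.00625 -0.0257 0 -4.8" --pt "0.00625 -0.0257 0 -4.8" --pt "0.00625 -0.0257 0 -4.8"

```text
t: 22.7
tcp_pos: [0.6031, -0.2709, 0.3391]
eef_rot: [0.998, 0.064, -0.001, -0.001]
contact_force: [0.8, 0.4, -0.2]
width: 0.0332
```

drive_tool --pt "0 0 0 0" --pt "0 0 -0.02 0" --pt "0 0 -0.03 0" --pt "0 0 -0.03 0" --pt "0 0 -0.02 0" --pt "0 0 0 0" --pt "0 0 0 0" --pt "0 0 0 0" --pt "0 0 0 0" --pt "0 0 0 0"

```text
t: 23.7
tcp_pos: [0.6038, -0.2702, 0.2423]
eef_rot: [0.998, 0.066, 0.001, 0.001]
contact_force: [-0.0, -0.3, -0.3]
width: 0.0327
```

```bash
python3 - <<'E'
from h import *
f=grab_frame('wrist');save('w9.png',f)
s=read_state();print(s['tcp_pos'],s['contact_force'],s['t'],s['width'])
E
```

```text
[ 0.60366094 -0.27011839  0.24200259] [ 0.38788374 -0.37925267 -0.74002073] 23.75 0.03302446676568453
```

View pics/w9.png

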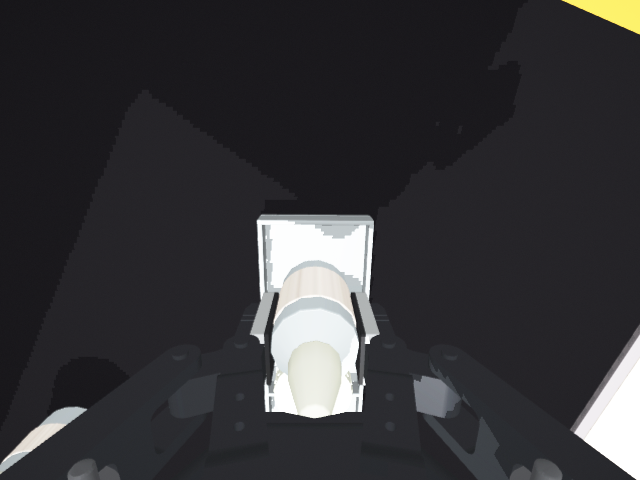

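drive_tool --pt "0 0 -0.015 0" --pt "0 0 -0.015 0" --pt "0 0 -0.008 0" --pt "0 0 -0.005 0" --pt "0 0 -0.003 0" --pt "0 0 0 0" --pt "0 0 0 0" --pt "0 0 0 0" --pt "0 0 0 0" --pt "0 0 0 0"

```text
t: 24.75
tcp_pos: [0.6033, -0.2699, 0.1946]
eef_rot: [0.998, 0.066, 0.0, 0.0]
contact_force: [0.4, 0.2, -1.0]
width: 0.0327
```

drive_tool --pt "0 0 0 0" --pt "0 0 0 0" --pt "0 0 0 0" --pt "0 0 0 0" --pt "0 0 0 0" --pt "0 0 0 0" --pt "0 0 0.02 0" --pt "0 0 0.03 0" --pt "0 0 0.05 0" --pt "0 0 0.05 0" --claw -0.3

```text
t: 25.75
tcp_pos: [0.6027, -0.2696, 0.3449]
eef_rot: [0.998, 0.066, -0.001, -0.001]
contact_force: [0.6, 0.5, 0.2]
width: 0.0553
```

drive_tool --pt "-0.0288 0.0277 0 0" --pt "-0.0288 0.0277 0 0" --pt "-0.0288 0.0277 0 0" --pt "-0.0288 0.0277 0 0" --pt "-0.0288 0.0277 0 0" --pt "-0.0288 0.0276 0 0" --pt "0 0 0 0" --pt "0 0 0 0" --pt "0 0 0 0" --pt "0 0 0 0" --claw -1

```text
t: 26.75
tcp_pos: [0.4315, -0.1046, 0.3452]
eef_rot: [0.998, 0.066, 0.001, 0.0]
contact_force: [-0.0, 0.2, -0.0]
width: 0.0854
```

```bash
python3 - <<'E'
from h import *
f=grab_frame('wrist');save('w10.png',f)
s=read_state();print(s['tcp_pos'],s['contact_force'],s['t'],s['width'])
print(proj(f,[.4303,-.1041,.07]))
f=grab_frame('top');save('t10.png',f)
i=cv2.imread('pics/t10.png')
cv2.imwrite('pics/t10z.png',cv2.resize(i[225:370,420:500],(330*1,598),interpolation=cv2.INTER_CUBIC))
E
```

```text
[ 0.43143149 -0.10457631  0.34502554] [-0.37639591 -0.85556246 -0.35710528] 26.8 0.08518900472040317
[313.62508742 245.98052339]
```

View pics/w10.png

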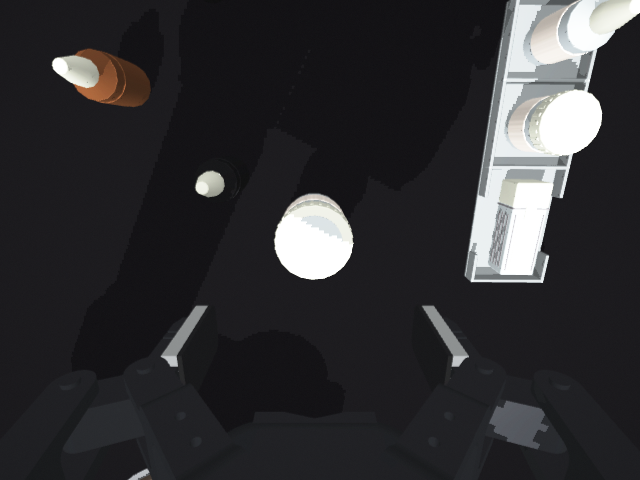

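View pics/t10z.png

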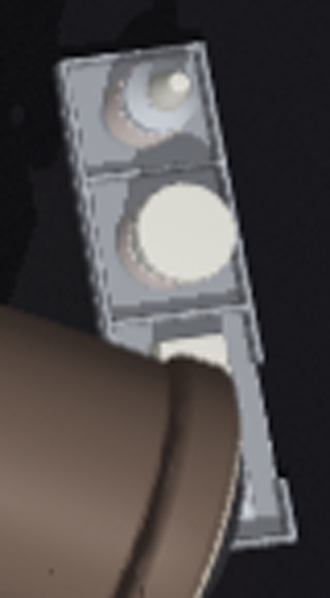

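drive_tool --pt "0 0 -0.03 0" --pt "0 0 -0.03 0" --pt "0 0 -0.03 0" --pt "0 0 -0.025 0" --pt "0 0 -0.015 0" --pt "0 0 -0.007 0" --pt "0 0 -0.003 0" --pt "0 0 0 0" --pt "0 0 0 0" --pt "0 0 0 0"

```text
t: 27.85
tcp_pos: [0.431, -0.104, 0.2055]
eef_rot: [0.998, 0.066, 0.001, 0.0]
contact_force: [0.5, 0.4, -0.1]
width: 0.0855
```

drive_tool --pt "0 0 0 0" --pt "0 0 0 0" --pt "0 0 0 0" --pt "0 0 0 0" --pt "0 0 0 0" --pt "0 0 0 0" --pt "0 0 0 0" --pt "0 0 0 0" --pt "0 0 0 0" --pt "0 0 0 0" --claw 1

```text
t: 28.85
tcp_pos: [0.4308, -0.1039, 0.2054]
eef_rot: [0.998, 0.066, 0.0, 0.0]
contact_force: [-0.7, 0.4, 5.9]
width: 0.059
```

drive_tool --pt "0 0 0.01 0" --pt "0 0 0.02 0" --pt "0 0 0.03 0" --pt "0 0 0.03 0" --pt "0 0 0.03 0" --pt "0 0 0.03 0" --pt "0 0 0 0" --pt "0 0 0 0" --pt "0 0 0 0" --pt "0 0 0 0"

```text
t: 29.85
tcp_pos: [0.4296, -0.1035, 0.3531]
eef_rot: [0.998, 0.066, -0.002, -0.001]
contact_force: [-0.7, -0.2, -1.1]
width: 0.0591
```

```bash
python3 - <<'E'
from h import *
f=grab_frame('wrist');save('w11.png',f)
s=read_state();print(s['tcp_pos'],s['contact_force'],s['t'],s['width'])
E
```

```text
[ 0.42977136 -0.10358134  0.35319203] [-1.08846219 -0.63045588 -0.13574279] 29.9 0.058932718157873897
```

View pics/w11.png

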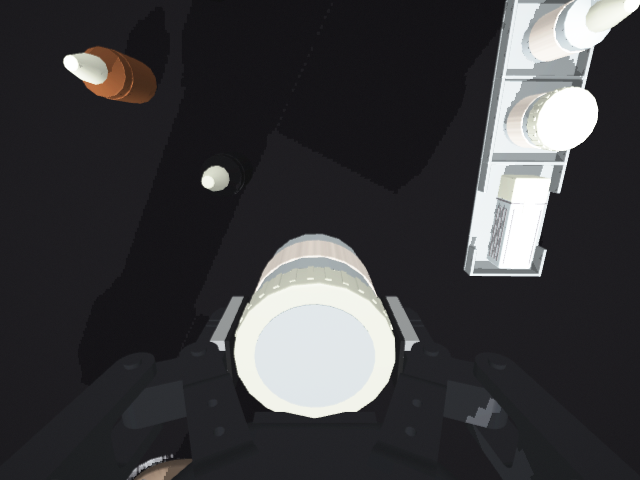

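drive_tool --pt "0.0083 0.0402 0 0" --pt "0.0083 0.0402 0 0" --pt "0.0083 0.0402 0 0" --pt "0.0083 0.0402 0 0" --pt "0.0083 0.0402 0 0" --pt "0.0083 0.0402 0 0" --pt "0.0083 0.0402 0 0" --pt "0.0083 0.0402 0 0" --pt "0.0083 0.0402 0 0" --pt "0.0083 0.0402 0 0"

```text
t: 30.9
tcp_pos: [0.5132, 0.2998, 0.3531]
eef_rot: [0.998, 0.066, -0.001, 0.001]
contact_force: [1.0, -0.2, -0.3]
width: 0.0589
```

drive_tool --pt "0 0 0 0" --pt "0 0 -0.02 0" --pt "0 0 -0.03 0" --pt "0 0 -0.03 0" --pt "0 0 -0.02 0" --pt "0 0 0 0" --pt "0 0 0 0" --pt "0 0 0 0" --pt "0 0 0 0" --pt "0 0 0 0"

```text
t: 31.9
tcp_pos: [0.514, 0.2984, 0.2561]
eef_rot: [0.998, 0.066, 0.001, -0.0]
contact_force: [1.0, 0.2, -0.5]
width: 0.0589
```

```bash
python3 - <<'E'
from h import *
f=grab_frame('wrist');save('w12.png',f)
s=read_state();print(s['tcp_pos'],s['contact_force'],s['t'],s['width'])
E
```

```text
[0.51383935 0.29839061 0.25586583] [-0.59082635  0.71883615 -0.5728596 ] 31.95 0.05893253081043747
```

View pics/w12.png

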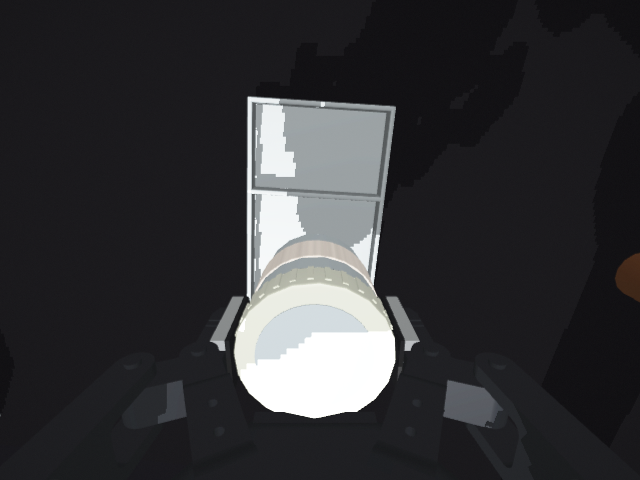

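Centred. Lower .255→.209, release.

drive_tool --pt "0 0 -0.015 0" --pt "0 0 -0.015 0" --pt "0 0 -0.008 0" --pt "0 0 -0.005 0" --pt "0 0 -0.003 0" --pt "0 0 0 0" --pt "0 0 0 0" --pt "0 0 0 0" --pt "0 0 0 0" --pt "0 0 0 0"

```text
t: 32.95
tcp_pos: [0.5134, 0.2982, 0.2086]
eef_rot: [0.998, 0.066, 0.0, -0.0]
contact_force: [0.5, 0.7, 0.3]
width: 0.0591
```

drive_tool --pt "0 0 0 0" --pt "0 0 0 0" --pt "0 0 0 0" --pt "0 0 0 0" --pt "0 0 0 0" --pt "0 0 0 0" --pt "0 0 0.02 0" --pt "0 0 0.03 0" --pt "0 0 0.05 0" --pt "0 0 0.05 0" --claw -0.9

```text
t: 33.95
tcp_pos: [0.5129, 0.2979, 0.3591]
eef_rot: [0.998, 0.066, -0.001, 0.0]
contact_force: [1.6, 0.4, 0.1]
width: 0.081
```

drive_tool --pt "0.0212 -0.0347 0 -1.2" --pt "0.0212 -0.0347 0 -1.2" --pt "0.0212 -0.0347 0 0" --pt "0.0212 -0.0347 0 0" --pt "0.0212 -0.0347 0 0" --pt "0.0208 -0.0346 0 0" --pt "0 0 0 0" --pt "0 0 0 0" --pt "0 0 0 0" --pt "0 0 0 0" --claw -0.5

```text
t: 34.95
tcp_pos: [0.6396, 0.0913, 0.3585]
eef_rot: [0.999, 0.046, -0.0, -0.0]
contact_force: [0.1, 0.3, -0.5]
width: 0.0643
```

```bash
python3 - <<'E'
from h import *
f=grab_frame('wrist');save('w13.png',f)
s=read_state();print(s['tcp_pos'],s['contact_force'],s['t'],s['width'])
print(proj(f,[.6403,.0899,.088]))
E
```

```text
[0.63960967 0.09134745 0.35861793] [0.01560526 0.82040517 0.16217861] 35.0 0.06413459245749605
[316.89686693 244.96891636]
```

View pics/w13.png

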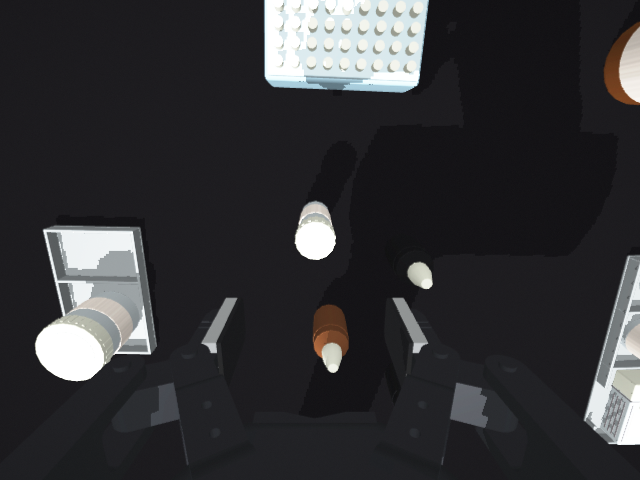

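drive_tool --pt "0 -0.001 -0.03 0" --pt "0 0 -0.03 0" --pt "0 0 -0.03 0" --pt "0 0 -0.03 0" --pt "0 0 -0.018 0" --pt "0 0 -0.008 0" --pt "0 0 -0.003 0" --pt "0 0 0 0" --pt "0 0 0 0" --pt "0 0 0 0"

```text
t: 36.0
tcp_pos: [0.641, 0.0891, 0.2113]
eef_rot: [0.999, 0.045, 0.001, -0.0]
contact_force: [0.2, -0.3, 0.3]
width: 0.0639
```

drive_tool --pt "0 0 0 0" --pt "0 0 0 0" --pt "0 0 0 0" --pt "0 0 0 0" --pt "0 0 0 0" --pt "0 0 0 0" --pt "0 0 0 0" --pt "0 0 0 0" --pt "0 0 0 0" --pt "0 0 0 0" --claw 1

```text
t: 37.0
tcp_pos: [0.6405, 0.0893, 0.2101]
eef_rot: [0.999, 0.045, 0.0, -0.0]
contact_force: [-1.8, 3.6, 5.8]
width: 0.0277
```

drive_tool --pt "0 0 0.01 0" --pt "0 0 0.02 0" --pt "0 0 0.03 0" --pt "0 0 0.03 0" --pt "0 0 0.03 0" --pt "0 0 0.03 0" --pt "0 0 0 0" --pt "0 0 0 0" --pt "0 0 0 0" --pt "0 0 0 0"

```text
t: 38.0
tcp_pos: [0.6394, 0.0889, 0.3572]
eef_rot: [0.999, 0.045, -0.002, 0.0]
contact_force: [-0.9, 0.4, -0.2]
width: 0.0278
```

```bash
python3 - <<'E'
from h import *
f=grab_frame('wrist');save('w14.png',f)
s=read_state();print(s['tcp_pos'],s['contact_force'],s['t'],s['width'])
E
```

```text
[0.6395216  0.08892207 0.35741192] [-0.57769471  0.70112082 -1.46208108] 38.05 0.0278580975686587
```

View pics/w14.png

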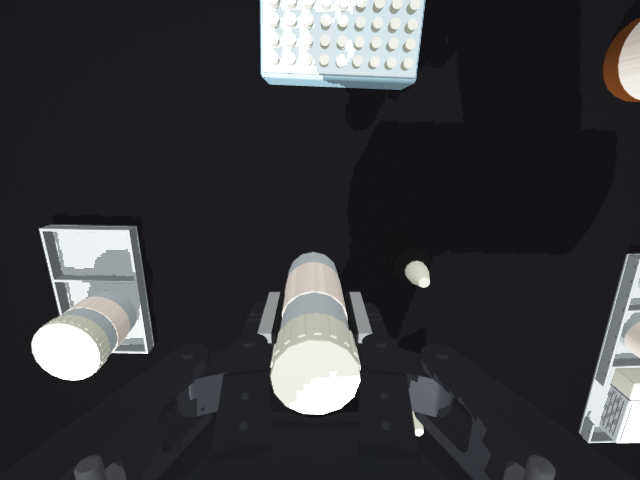

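drive_tool --pt "-0.0084 0.0306 0 0" --pt "-0.0084 0.0306 0 0" --pt "-0.0084 0.0306 0 0" --pt "-0.0084 0.0306 0 0" --pt "-0.0084 0.0306 0 0" --pt "-0.0084 0.0306 0 0" --pt "-0.0081 0.0309 0 0" --pt "0 0 0 0" --pt "0 0 0 0" --pt "0 0 0 0"

```text
t: 39.05
tcp_pos: [0.5818, 0.3029, 0.3588]
eef_rot: [0.999, 0.045, -0.001, 0.001]
contact_force: [0.2, 0.1, -0.6]
width: 0.0281
```

drive_tool --pt "0 0 0 0" --pt "0 0 -0.02 0" --pt "0 0 -0.03 0" --pt "0 0 -0.03 0" --pt "0 0 -0.02 0" --pt "0 0 0 0" --pt "0 0 0 0" --pt "0 0 0 0" --pt "0 0 0 0" --pt "0 0 0 0"

```text
t: 40.05
tcp_pos: [0.5823, 0.3038, 0.2613]
eef_rot: [0.999, 0.045, 0.001, -0.0]
contact_force: [0.9, -0.3, -0.4]
width: 0.0278
```

```bash
python3 - <<'E'
from h import *
f=grab_frame('wrist');save('w15.png',f)
s=read_state();print(s['tcp_pos'],s['contact_force'],s['t'],s['width'])
E
```

```text
[0.58216178 0.30376976 0.2609945 ] [ 0.04355709 -0.68089417 -0.64332239] 40.1 0.027932703156929084
```

View pics/w15.png

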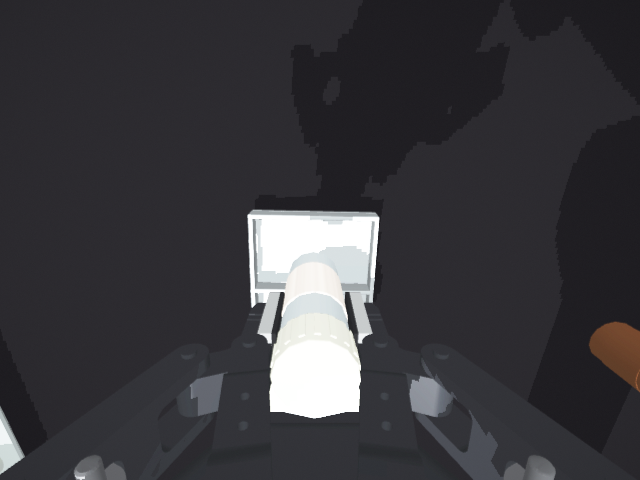

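drive_tool --pt "0 0 -0.015 0" --pt "0 0 -0.015 0" --pt "0 0 -0.008 0" --pt "0 0 -0.005 0" --pt "0 0 -0.003 0" --pt "0 0 0 0" --pt "0 0 0 0" --pt "0 0 0 0" --pt "0 0 0 0" --pt "0 0 0 0"

```text
t: 41.1
tcp_pos: [0.5818, 0.3036, 0.2138]
eef_rot: [0.999, 0.045, 0.0, -0.0]
contact_force: [-0.4, 0.3, -1.3]
width: 0.0274
```

drive_tool --pt "0 0 0 0" --pt "0 0 0 0" --pt "0 0 0 0" --pt "0 0 0 0" --pt "0 0 0 0" --pt "0 0 0 0" --pt "0 0 0.02 0" --pt "0 0 0.03 0" --pt "0 0 0.05 0" --pt "0 0 0.05 0" --claw -0.3

```text
t: 42.1
tcp_pos: [0.5812, 0.3033, 0.3639]
eef_rot: [0.999, 0.045, -0.001, 0.0]
contact_force: [1.2, 0.4, 0.3]
width: 0.0554
```

drive_tool --pt "-0.01 -0.045 0.01 0" --pt "-0.01 -0.045 0.01 0" --pt "-0.01 -0.045 0.01 0" --pt "-0.01 -0.045 0.01 0" --pt "-0.01 -0.045 0 0" --pt "-0.02 -0.01 0 0" --pt "-0.03 0 0 0" --pt "-0.03 0 0 0" --pt "0 0 0 0" --pt "0 0 0 0"

```text
t: 43.1
tcp_pos: [0.4516, 0.0686, 0.4041]
eef_rot: [0.999, 0.045, 0.001, 0.0]
contact_force: [0.6, 0.7, -0.4]
width: 0.0557
```

```bash
python3 - <<'E'
from h import *
import pickle
f=grab_frame('top');save('t16.png',f);pickle.dump(f,open('t16.pkl','wb'))
s=grab_frame('scene');save('s16.png',s);pickle.dump(s,open('s16.pkl','wb'))
def fr(c,d): 
    th=np.radians(d);return lambda x,y,z:[c[0]+x*np.cos(th)-y*np.sin(th),c[1]+x*np.sin(th)+y*np.cos(th),z]
T3=fr((.5157,-.2812),7.13);T2=fr((.5401,.3001),4.73)
def circ(T,x,z,r): return [T(x+r*np.cos(a),r*np.sin(a),z) for a in np.linspace(0,6.28,40)]
S=[circ(T2,-.0265,.073,.03),circ(T2,.0415,.091,.015),circ(T3,.025,.055,.0225),circ(T3,.088,.055,.017),
 [T3(x,y,.029) for x,y in[(-.105,-.015),(-.021,-.015),(-.021,.015),(-.105,.015)]]]
for q,n,rs in((f,'t',[(225,370,415,505),(235,335,120,210)]),(s,'s',[(115,235,170,280),(240,345,420,520)])):
    out=[]
    for (a,b,c,d) in rs:
        k=500/(b-a);im=cv2.resize(q['img'][a:b,c:d],None,fx=k,fy=k,interpolation=cv2.INTER_CUBIC)
        for c_ in S:
            pts=np.array([(proj(q,p)+.5-[c,a])*k for p in c_]).astype(int);cv2.polylines(im,[pts],True,(255,0,0),1)
        out.append(im[:500,:395] if im.shape[1]>395 else im)
    cv2.imwrite(f'pics/{n}16z.png',np.hstack([o[:499] for o in out])[:,:,::-1])
print(read_state()['t'],read_state()['contact_force'])
E
```

```text
43.2 [-0.34711203  0.24955986 -0.36491098]
```

View pics/t16z.png

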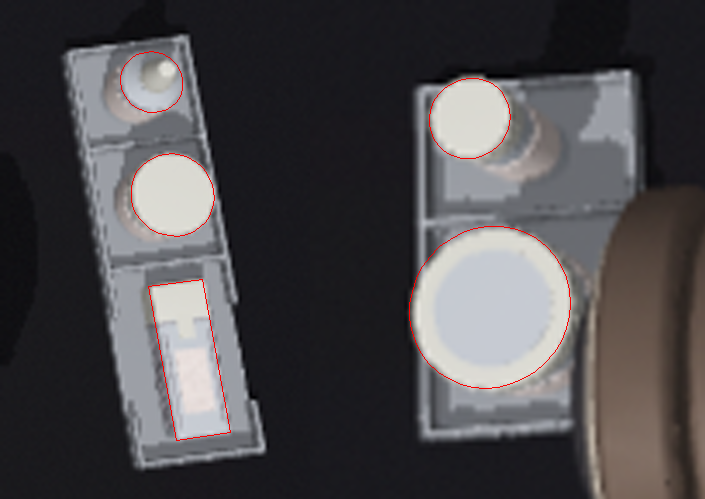

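View pics/s16z.png

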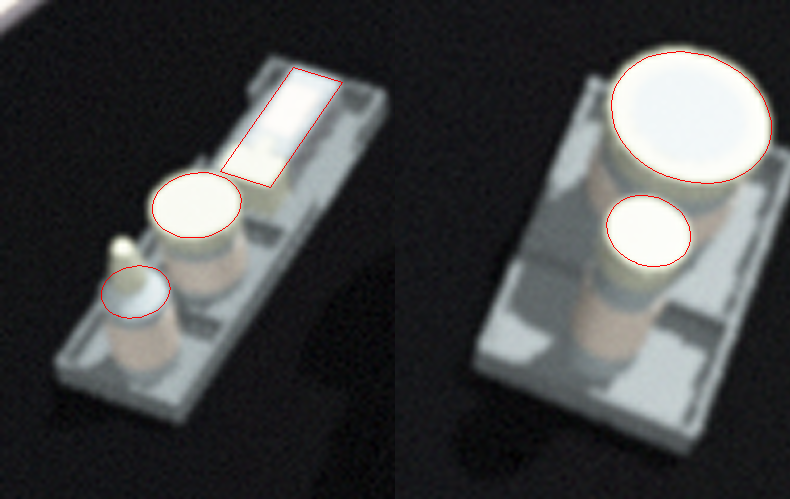

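View pics/s16.png

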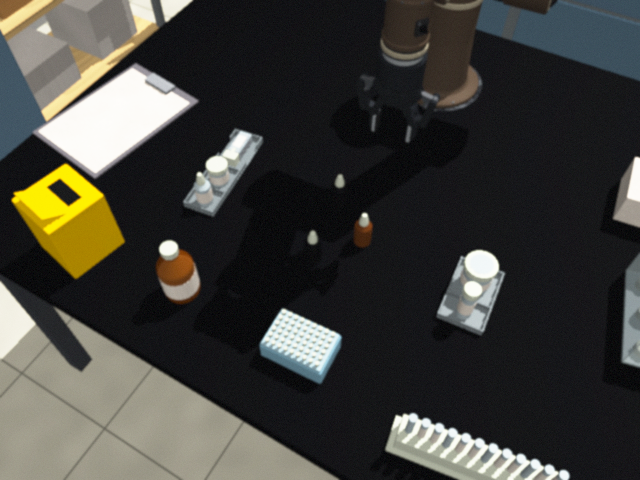

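All the overlays of the ideal poses match the objects in both views to about 1–2 mm. The tip box, amber bottle and look-alikes haven't moved, and the gripper is clear.

```bash
python3 -c "
from h import *
print(hand_in())"
```

```text
the job is handed in; nothing more can be done
None
```

I made up both kits and handed the job in at about 43 s, well inside the 128 s limit. The hand-in gives no verdict, so the checks below are my own.

- **Order:** I placed the mailer, jar and dropper bottle in the three-pocket tray. The pot and universal container went in the two-pocket tray after that. Each was lowered to within about 1 mm of the pocket floor before release.
- **Placement:** In the last top and scene pictures, the ideal seated outlines overlaid all five things to about 1–2 mm. All were upright, and the mailer lay flat and lengthwise.
- **Bystanders:** The tip box, the amber bottle and the black and brown look-alike bottles appear where they were at the start. The gripper was empty and clear of everything.
- **Forces:** The highest external force I read at the end of a move was about 7 N.
- **Disagreement:** The wrist camera placed things about 3–4 mm further forward than the top camera did. I took this as calibration error and used the top camera's positions. The final overlays agreed with that.

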